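Zero the kitchen scale for the empty bowl

ROBOT

A 6-joint arm with a two-finger parallel gripper is mounted at the origin on a cart in front of the work surface, level with it; the furniture and walls round the work are solid. World frame = base frame: x ahead of the robot, y to its left, z up, the work surface at z = 0. Lengths are in m, angles in rad, forces in N, time in s.
With the tool pointing down it reaches from about 0.35 to 0.85 m from the base axis. Payload 8.1 kg.
Tool frame: the origin (TCP) lies on the mounting face of the last link; the fingertips stand 186 mm ahead of it and the grasp point (between the pads) lies 167 mm ahead of it (robot.finger_overhang is the distance from the TCP to the fingertips, in m); z points along the fingers, y is the line along which they close (so a half turn about z gives the same grasp; the last joint's range is limited). The gripper opens to 93 mm and grips with 3 to 60 N. Pads are 15 mm wide; open, the fingers measure 128 mm over their backs; the gripper's body (75 mm by 188 mm) begins 65 mm behind the grasp point.
Start: joints at [1.259, 0.13, 1.488, -0, 1.523, -0.085], TCP at [0.135, 0.585, 0.405] pointing down, gripper open.
Joint ranges: [-2.96, 2.96], [-0.89, 2.26], [0.02, 2.5], [-1.34, 4.48], [0, 2.73], [-2.66, 2.66]. Speed limits (rad/s): [2.39, 2.39, 2.79, 3.14, 3.14, 3.14].

INTERFACE

Orientations are given as a rotation vector (axis times angle).
In Python, from plant import readout, read_camera, get_calibration, job, robot gives the robot as it stands.
- The arm moves only by the shell command python3 -m handwheel 'ROWS' [FORCE]. ROWS is JSON, a list of rows, each a list of 5 numbers: the shift along the world's x, y, z in cm, then the turn about the world's z in rad, then the closure, from 0 (fully open) to 1 (shut). In form: [[tx, ty, tz, spin, gripper], ...]. A call has 1 to 10 rows; each row shifts and turns the commanded pose from where the row before left it; what a row does not reach is not made up. A row lasts 1/8 s, in which the tool goes at most 62.5 mm and 10.7 degrees, less where a joint would pass 70% of its speed; a pose out of reach is approached as far as the arm can. A call is refused whole if a number of a shift passes 6.25 or a number of a turn 0.188, either way. A call with a gripper value outside its range is refused whole. The fingers move at their own pace and stop on an object; FORCE is the grip in N (left out, the last holds). Time passes only in rows, so rows that do not move let the fingers close. It gives the time, the measured TCP pose, the force, the opening and the grip force at its end, in the units of the state.
- readout.read_state(): the state, without advancing time (a new reading comes with each control period).
- read_camera(name): name is "side" or "top"; returns the picture (400x640x3 uint8, red, green, blue); there is no depth.
- get_calibration(name): a dict with "fovy" (degrees; the focal length in pixels is half the picture's height over the tangent of half this angle, whatever the lens; pixels are square), "cx", "cy" (the principal point, pixels), "pose" (4x4, takes a point from camera to world coordinates). Camera axes: x right, y down, z forward; pixel columns grow to the right and rows downward; lengths in m; the calibration is good to about 2 mm. A picture is of the moment at which its call begins. get_calibration takes no time and is no camera call.
- job.close_job(): hands the job in; it is judged then, once.
The state is a dict: "t": time; "q": joint angles; "dq": joint speeds; "joint_torque": joint torques, N m; "tool_pos": TCP position; "orientation": TCP orientation; "force": force on the tool from outside, world axes, zero at the start; "wrist_torque": the same for the moment, N m; "opening": finger opening in m; "gripper_force": force on a finger pad.
Only numpy, scipy, OpenCV 4.12 (cv2) and the standard library are available. Lean on these libraries where they do the work, as an engineer would, in place of code of your own. Each camera call takes 0.05 s, during which the arm holds its last target. There are 200 camera calls.

TASK

Get the kitchen scale ready to weigh into the empty bowl standing on it, pressing its keys with your fingertips: press the green power key fully down, then the blue grams key fully down (both stay down), then press the yellow tare key, hold it fully down for two seconds and let it come up again. Do not press a key before its turn, leave the red key alone, and do not pick up or disturb the bowl or anything else on the worktop.

Things in the scene. Friction and masses are not known exactly. Their poses are not given: they have to be found in the camera images.
- scale: flat black kitchen scale, 230 mm deep (x), 250 wide (y), fixed; origin on the worktop under its centre. Case top 28 mm up; round steel plate, 148 mm diameter, centred 34 mm behind the origin, top 36 mm up. Four keys in a row along its y at x = -90 mm (its front, towards the robot), 56 mm apart; which colour stands where varies
- green_key: the green power key: a flat round green cap of 25 mm diameter in a fixed aluminium collar of 35 mm diameter and 4 mm height. Origin (does not move) at the centre of the collar's underside, on the scale's case; z up. The cap's top is 14 mm above the origin when up, 8 mm when fully down
- green_cap (a joint): how far the green power key is pressed, m: 0 up, 0.006 fully down; latching: it has no spring and stays where it is pushed; moving it takes about 2.5 N
- blue_key: the blue grams key: a flat round blue cap of 25 mm diameter in a fixed aluminium collar of 35 mm diameter and 4 mm height. Origin (does not move) at the centre of the collar's underside, on the scale's case; z up. The cap's top is 14 mm above the origin when up, 8 mm when fully down
- blue_cap (a joint): how far the blue grams key is pressed, m: 0 up, 0.006 fully down; latching: it has no spring and stays where it is pushed; moving it takes about 2.5 N
- yellow_key: the yellow tare (zero) key: a flat round yellow cap of 25 mm diameter in a fixed aluminium collar of 35 mm diameter and 4 mm height. Origin (does not move) at the centre of the collar's underside, on the scale's case; z up. The cap's top is 14 mm above the origin when up, 8 mm when fully down
- yellow_cap (a joint): how far the yellow tare (zero) key is pressed, m: 0 up, 0.006 fully down; springs back: it starts to move at 1.5 N and is fully down at 4.5 N
- red_key: the red memory-clear key: a flat round red cap of 25 mm diameter in a fixed aluminium collar of 35 mm diameter and 4 mm height. Origin (does not move) at the centre of the collar's underside, on the scale's case; z up. The cap's top is 14 mm above the origin when up, 8 mm when fully down
- red_cap (a joint): how far the red memory-clear key is pressed, m: 0 up, 0.006 fully down; springs back: it starts to move at 1.5 N and is fully down at 4.5 N
- rice_bowl: white rice bowl, 115 mm across, 52 mm high, loose on the weighing plate (its rim 88 mm above the worktop); origin at the centre of its underside
- tomato: red tomato, about 57 mm across, 62 mm high, loose on the worktop left of the scale; origin at its underside
- garlic_bulb: garlic bulb, about 52 mm, loose on the worktop left of the scale; origin at its underside
- mug_cream: striped mug with a handle, 86 mm across, 116 mm with the handle, 90 mm high, loose on the worktop left of the scale; origin at its underside
- tin_small: low round food tin, 86 mm across, 40 mm high, loose on the worktop right of the scale; origin at its underside
- onion: brown onion, about 83 mm across, 94 mm high, loose on the worktop right of the scale; origin at its underside
Not all that is in view belongs to the job. What is shaped like the rice_bowl but turquoise is not meant.

How it is judged:
By the outcome, as a careful person would: the job done as asked, in the order asked, and still so for the second after the job is handed in, with the robot touching nothing.
It also fails if it takes over 51 s, if anything falls off the work surface, if the arm or the gripper's body presses on something with over 40 N, if the wrist force passes 120 N, or if a joint passes its speed limit or range.

## Working session

There is one attempt and no reset: what is moved stays moved. The work goes in short steps, Python scripts to look and compute and a shell command to move; the robot and the scene stay as the last step left them, time stands still between calls to the robot, and variables do not carry over. Pictures are saved under pics/ and viewed, at most 10 in all, crops included, and the job is handed in when it is done.

```bash
mkdir -p pics; python3 - <<'E'
from plant import readout, read_camera, get_calibration, job, robot
import cv2,numpy as np
for n in("top","side"):
    cv2.imwrite(f"pics/{n}0.png",read_camera(n)[:,:,::-1]); c=get_calibration(n); print(n,c)
s=readout.read_state(); print(s['t'],s['tool_pos'],s['orientation'],s['force'],s['opening'],robot.finger_overhang)
E
```

```text
top {'fovy': 53.544711950865704, 'cx': 323.2117387133221, 'cy': 203.8601830973724, 'pose': array([[ 1.36168129e-02, -9.88939588e-01,  1.47692495e-01,
         3.75888751e-01],
       [-9.99907277e-01, -1.34466657e-02,  2.15048381e-03,
        -1.13917597e-02],
       [-1.40726970e-04, -1.47708083e-01, -9.89030992e-01,
         1.19268951e+00],
       [ 0.00000000e+00,  0.00000000e+00,  0.00000000e+00,
         1.00000000e+00]])}
side {'fovy': 50.59311610607557, 'cx': 315.0135981952426, 'cy': 194.58892883345885, 'pose': array([[ 0.73088971, -0.25681107,  0.6323356 , -0.2190016 ],
       [-0.68235466, -0.29379191,  0.66938661, -0.83611804],
       [ 0.01386919, -0.92072493, -0.38996571,  0.52737046],
       [ 0.        ,  0.        ,  0.        ,  1.        ]])}
0.1 [0.13481737 0.5844478  0.40378869] [-3.55475779e-01 -3.12106751e+00  2.52534610e-03] [ 0.11336165 -0.12504574 -0.52900721] 0.09301249572353919 0.1861
```

View pics/top0.png

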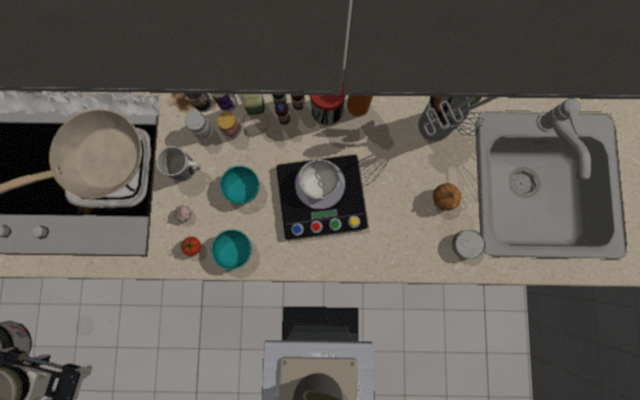

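View pics/side0.png

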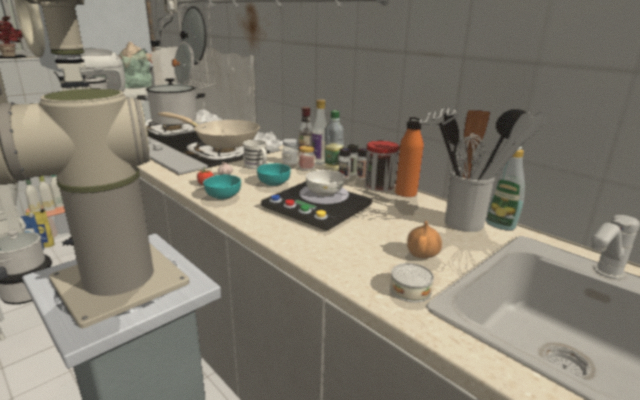

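The top view shows the scale with its keys: blue (297,229), red (316,227), green (335,225), yellow (354,222). In the side view the same order runs from (275,199) to (320,214). The arm is off to the left. Next I localise the cap tops (z≈0.042).

```bash
cat > h.py <<'E'
import numpy as np,cv2
from plant import readout, read_camera, get_calibration
SEED={'top':dict(blue=(297,229),red=(316,227),green=(335,225),yellow=(354,222)),'side':dict(blue=(275,199),red=(290,203),green=(305,208),yellow=(320,214))}
def f(c): return 200/np.tan(np.radians(c['fovy']/2))
def ray(c,u,v):
    d=c['pose'][:3,:3]@np.array([(u-c['cx'])/f(c),(v-c['cy'])/f(c),1]); return c['pose'][:3,3],d
def onz(c,u,v,z):
    o,d=ray(c,u,v); return o+d*(z-o[2])/d[2]
def cents(n,img):
    hsv=cv2.cvtColor(img,cv2.COLOR_RGB2HSV).astype(int); out={}
    hue=dict(blue=110,red=0,green=70,yellow=26)
    for k,(u,v) in SEED[n].items():
        p=hsv[v-9:v+10,u-9:u+10]; dh=abs((p[...,0]-hue[k]+90)%180-90)
        m=((dh<20)&(p[...,1]>110)&(p[...,2]>50)).astype(np.uint8)
        N,l,s,c=cv2.connectedComponentsWithStats(m); i=1+s[1:,4].argmax()
        out[k]=(u-9+c[i][0],v-9+c[i][1],s[i,4])
    return out
E
python3 - <<'E'
from h import *
np.set_printoptions(precision=4,suppress=True)
for n in SEED:
    c=get_calibration(n); P=[]
    for k,(u,v,a) in cents(n,read_camera(n)).items():
        p=onz(c,u,v,.041);P.append(p);print(n,k,round(u,1),round(v,1),a,p)
    P=np.array(P); print(np.linalg.norm(np.diff(P,axis=0),axis=1))
# triangulate
T=[(get_calibration(n),cents(n,read_camera(n))) for n in SEED]
for k in SEED['top']:
    A=0;b=0
    for c,q in T:
        o,d=ray(c,*q[k][:2]);d=d/np.linalg.norm(d);M=np.eye(3)-np.outer(d,d);A=A+M;b=b+M@o
    print(k,np.linalg.solve(A,b))
E
```

```text
top blue 296.6 228.7 46 [0.4736 0.0675 0.041 ]
top red 315.7 226.2 51 [0.4817 0.0121 0.041 ]
top green 334.6 223.6 35 [ 0.49   -0.0429  0.041 ]
top yellow 353.6 221.2 53 [ 0.498  -0.0983  0.041 ]
[0.0559 0.0556 0.056 ]
side blue 275.5 196.7 24 [0.4727 0.0629 0.041 ]
side red 289.2 201.4 49 [0.481  0.0109 0.041 ]
side green 304.8 206.6 19 [ 0.4905 -0.0447  0.041 ]
side yellow 320.8 212.5 67 [ 0.4974 -0.1015  0.041 ]
[0.0527 0.0564 0.0572]
blue [0.4744 0.0673 0.039 ]
red [0.4819 0.0121 0.0403]
green [ 0.4908 -0.0434  0.0404]
yellow [ 0.499  -0.0989  0.0397]
```

The blue, red, green and yellow cap tops are at (.474,.067), (.482,.012), (.490,-.043) and (.498,-.098). The spacing comes out at 56 mm and the height at about 0.04, so the fit is consistent. I'll close the fingers and travel.

```bash
python3 -m handwheel '[[2.4,-4.2,0,0,1],[2.4,-4.2,0,0,1],[2.4,-4.2,0,0,1],[2.4,-4.2,0,0,1],[2.4,-4.2,0,0,1],[2.4,-4.2,0,0,1],[2.4,-4.2,0,0,1],[2.4,-4.2,0,0,1],[2.4,-4.2,0,0,1],[2.4,-4.2,0,0,1]]' 20
python3 -m handwheel '[[2.4,-4.2,0,0,1],[2.4,-4.2,0,0,1],[2.4,-4.2,0,0,1],[2.4,-4.2,0,0,1],[1.9,-4.0,0,0,1],[0,0,-4,0,1],[0,0,-4,0,1],[0,0,-2,0,1],[0,0,0,0,1],[0,0,0,0,1]]'
```

```text
t: 1.55
tool_pos: [0.3753, 0.1632, 0.405]
orientation: [0.355, 3.121, 0.001]
force: [1.0, 0.2, 0.9]
opening: 0.0014
gripper_force: 0.0
t: 2.8
tool_pos: [0.4903, -0.0434, 0.306]
orientation: [0.355, 3.12, -0.0]
force: [-0.6, -0.7, 0.8]
opening: 0.0006
gripper_force: 0.0
```

```bash
python3 -m handwheel '[[0,0,-3,0,1],[0,0,-2.5,0,1],[0,0,-1,0,1],[0,0,0,0,1],[0,0,0,0,1]]'
python3 - <<'E'
from h import *
a=read_camera("side")[150:270,230:390,::-1]; b=read_camera("top")[150:270,240:400,::-1]
cv2.imwrite("pics/c1.png",np.vstack([cv2.resize(x,None,fx=2.5,fy=2.5,interpolation=2) for x in(a,b)]))
E
```

```text
t: 3.42
tool_pos: [0.4906, -0.0435, 0.2413]
orientation: [0.355, 3.119, -0.0]
force: [-0.7, -1.0, 0.2]
opening: 0.0001
gripper_force: 0.0
```

View pics/c1.png

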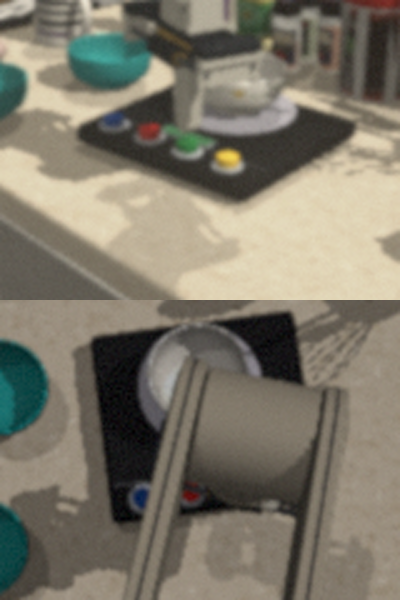

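The fingertip hangs right above the green cap (crop 187,128 against the cap at 187,143). I'll press slowly and watch the force.

```bash
python3 -m handwheel '[[0,0,-0.5,0,1],[0,0,-0.5,0,1],[0,0,-0.3,0,1],[0,0,0,0,1],[0,0,0,0,1]]'
python3 -m handwheel '[[0,0,-0.2,0,1],[0,0,-0.2,0,1],[0,0,-0.1,0,1],[0,0,0,0,1],[0,0,0,0,1]]'
```

```text
t: 4.15
tool_pos: [0.4898, -0.0433, 0.2266]
orientation: [-0.355, -3.121, -0.0]
force: [0.0, 0.8, -0.7]
opening: 0.0004
gripper_force: 0.0
t: 4.78
tool_pos: [0.49, -0.0434, 0.2222]
orientation: [0.355, 3.121, -0.0]
force: [-2.4, 0.2, 5.2]
opening: 0.0005
gripper_force: 3.4
```

```bash
python3 -m handwheel '[[0,0,-0.1,0,1],[0,0,0,0,1],[0,0,0,0,1]]'
python3 -m handwheel '[[0,0,-0.1,0,1],[0,0,0,0,1],[0,0,0,0,1]]'
```

```text
t: 5.15
tool_pos: [0.4901, -0.0434, 0.2221]
orientation: [0.355, 3.121, -0.0]
force: [-6.3, 0.8, 15.4]
opening: 0.0006
gripper_force: 7.7
t: 5.52
tool_pos: [0.4902, -0.0434, 0.2219]
orientation: [0.355, 3.121, -0.0]
force: [-11.6, 2.1, 23.9]
opening: 0.0004
gripper_force: 12.1
```

Green bottomed at TCP z 0.222, exactly as predicted. Now blue.

```bash
python3 -m handwheel '[[0,0,1.5,0,1],[0,0,2.0,0,1],[-0.4,2.8,0,0,1],[-0.4,2.8,0,0,1],[-0.4,2.8,0,0,1],[-0.4,2.7,0,0,1],[0,0,-1,0,1],[0,0,-1,0,1],[0,0,0,0,1],[0,0,0,0,1]]'
python3 - <<'E'
from h import *
a=read_camera("side")[150:270,230:390,::-1]; b=read_camera("top")[150:270,240:400,::-1]
cv2.imwrite("pics/c2.png",np.vstack([cv2.resize(x,None,fx=2.5,fy=2.5,interpolation=2) for x in(a,b)]))
E
```

```text
t: 6.78
tool_pos: [0.474, 0.067, 0.2346]
orientation: [-0.357, -3.121, 0.0]
force: [-0.6, -0.2, 0.2]
opening: 0.0004
gripper_force: 0.0
```

View pics/c2.png

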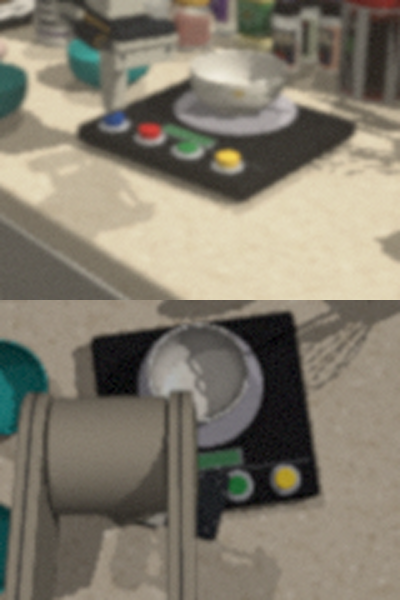

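Green is visibly down, the bowl is unmoved, and the tip (112,108) is over the blue cap (113,119). I'll press blue.

```bash
python3 -m handwheel '[[0,0,-0.4,0,1],[0,0,-0.3,0,1],[0,0,-0.3,0,1],[0,0,-0.2,0,1],[0,0,-0.1,0,1],[0,0,-0.1,0,1],[0,0,-0.1,0,1],[0,0,0,0,1],[0,0,0,0,1]]'
```

```text
t: 8.0
tool_pos: [0.4742, 0.0676, 0.2219]
orientation: [0.355, 3.121, -0.001]
force: [-10.9, -2.0, 25.5]
opening: 0.0007
gripper_force: 12.4
```

Blue is bottomed (25 N at 0.2219). Now yellow: lift, travel, then check before pressing.

```bash
python3 -m handwheel '[[0,0,1.5,0,1],[0,0,2.0,0,1],[0.6,-4.1,0,0,1],[0.6,-4.1,0,0,1],[0.6,-4.1,0,0,1],[0.6,-4.2,0,0,1],[0,0,-1,0,1],[0,0,-1,0,1],[0,0,0,0,1],[0,0,0,0,1]]'
python3 - <<'E'
from h import *
a=read_camera("side")[150:270,230:390,::-1]; b=read_camera("top")[150:270,240:400,::-1]
cv2.imwrite("pics/c3.png",np.vstack([cv2.resize(x,None,fx=2.5,fy=2.5,interpolation=2) for x in(a,b)]))
E
```

```text
t: 9.25
tool_pos: [0.4978, -0.0964, 0.2346]
orientation: [-0.353, -3.121, -0.0]
force: [0.1, 0.7, 0.3]
opening: 0.0004
gripper_force: 0.0
```

View pics/c3.png

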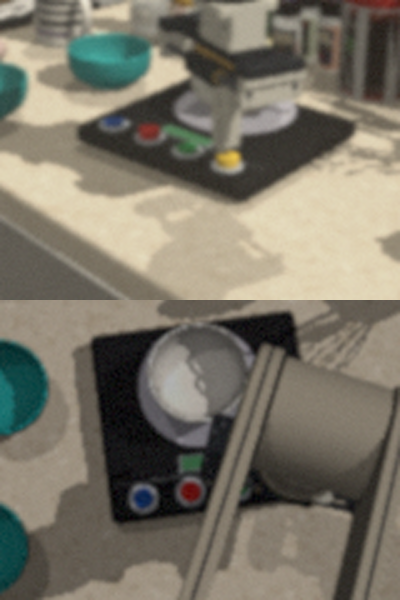

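Blue and green are down, red is up, and the tip is over yellow (2 mm off in y, which I'll correct). I'll press and hold.

```bash
python3 -m handwheel '[[0,-0.2,-0.3,0,1],[0,0,-0.3,0,1],[0,0,-0.3,0,1],[0,0,-0.3,0,1],[0,0,-0.2,0,1],[0,0,-0.1,0,1],[0,0,0,0,1],[0,0,0,0,1]]'
python3 -m handwheel '[[0,0,0,0,1],[0,0,0,0,1],[0,0,0,0,1],[0,0,0,0,1],[0,0,0,0,1],[0,0,0,0,1],[0,0,0,0,1],[0,0,0,0,1]]'
```

```text
t: 10.35
tool_pos: [0.4982, -0.0994, 0.222]
orientation: [0.355, 3.121, -0.0]
force: [-11.2, 3.2, 25.9]
opening: 0.0009
gripper_force: 12.7
t: 11.35
tool_pos: [0.4982, -0.0994, 0.222]
orientation: [0.355, 3.121, -0.0]
force: [-11.3, 2.5, 25.5]
opening: 0.0005
gripper_force: 12.7
```

```bash
python3 -m handwheel '[[0,0,0,0,1],[0,0,0,0,1],[0,0,0,0,1],[0,0,0,0,1],[0,0,0,0,1],[0,0,0,0,1],[0,0,0,0,1],[0,0,0,0,1],[0,0,0,0,1]]'
python3 -m handwheel '[[0,0,1.5,0,1],[0,0,3,0,1],[0,0,4,0,1],[0,0,4,0,1],[-2,-5,3,0,1],[-2,-5,2,0,1],[-2,-5,0,0,1],[-2,-5,0,0,1],[0,0,0,0,1],[0,0,0,0,1]]'
python3 - <<'E'
from h import *
a=read_camera("side")[150:270,230:390,::-1]; b=read_camera("top")[150:270,240:400,::-1]
cv2.imwrite("pics/c4.png",np.vstack([cv2.resize(x,None,fx=2.5,fy=2.5,interpolation=2) for x in(a,b)]))
E
```

```text
t: 12.48
tool_pos: [0.4982, -0.0994, 0.222]
orientation: [0.355, 3.121, -0.0]
force: [-12.0, 3.3, 25.3]
opening: 0.0004
gripper_force: 12.7
t: 13.72
tool_pos: [0.4178, -0.2992, 0.3944]
orientation: [-0.357, -3.121, -0.001]
force: [0.7, 0.7, 0.2]
opening: 0.0003
gripper_force: 0.0
```

View pics/c4.png

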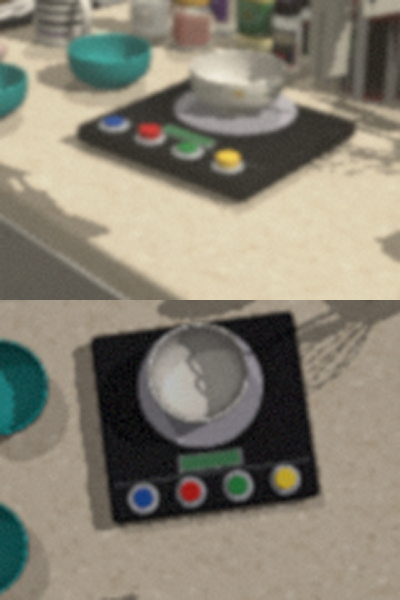

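Blue and green are down, red and yellow are up, the bowl is undisturbed and the arm is clear.

```bash
python3 -c "
from plant import job
print(job.close_job())"
```

```text
the job is handed in; nothing more can be done
None
```

I pressed green and blue fully down in order and both stayed down, then held yellow fully down for just over two seconds and let it come up. Red and the bowl were untouched, and I handed the job in at about 14 s.

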